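Release one blue-banded carton from its roller lane

ROBOT

A 6-joint arm with a two-finger parallel gripper is mounted at the origin on the work surface. World frame = base frame: x ahead of the robot, y to its left, z up, the work surface at z = 0. Lengths are in m, angles in degrees, forces in N, time in s.
With the tool pointing down it reaches from about 0.3 to 0.75 m from the base axis. Payload 8.5 kg.
Tool frame: the origin (TCP) lies at the very end of the fingers, on their centre line; the grasp point (between the pads) lies 19 mm behind it (grip_depth is the distance from the TCP to the grasp point, in m); z points along the fingers, y is the direction in which the jaws open and shut (so a half turn about z gives the same grasp; the last joint's range is limited). The gripper opens to 85 mm and grips with 20 to 120 N. Pads are 22 mm wide; open, the fingers measure 114 mm over their backs; the gripper's body (76 mm by 85 mm) begins 54 mm behind the grasp point. The pads swing forward as they close: fully open they stand 13 mm farther back than shut.
Start: joints at [61.461, 21.807, 74.336, -0, 83.858, -12.336], TCP at [0.153, 0.528, 0.231] pointing down, gripper open.
Joint ranges: [-178.18, 178.18], [-50.72, 133.34], [12.68, 142.11], [-81.47, 261.47], [9.98, 163.14], [-165.26, 165.26]. Speed limits (degrees/s): [136.94, 136.94, 180, 180, 180, 180].

INTERFACE

Orientations are given as a 3x3 rotation matrix whose columns are the frame's x, y, z axes.
In Python, from rig import observe, get_image, close_job, silhouettes, grip_depth gives the robot as it stands. The module is installed in compiled form; this text tells all that it offers.
- The arm moves only by the shell command python3 -m crank 'ROWS' [FORCE]. ROWS is a JSON object of lists of equal length, an entry for each row: "slide": the shift along the tool's x, y, z in m, a list of three; "roll": the turn about the tool's z in rad; "grip": the finger opening in m, from 0 to 0.0854. A call has exactly 8 rows; each row is the pose to reach, as a shift and turn from the pose commanded when the call began, along the tool's axes at that moment; what a row does not reach only later rows make up. A row lasts 1/10 s, in which the tool goes at most 50 mm and 8.59 degrees, less where a joint would pass 70% of its speed; a pose out of reach is approached as far as the arm can. A call with a gripper value outside its range is refused whole. The fingers move at their own pace and stop on an object; FORCE is the grip in N (left out, the last holds). Time passes only in rows, so rows that repeat a pose let the fingers close, or fill a call up. It gives the time, the measured TCP pose, the force and the opening at its end, in the units of the state.
- observe(): the state, without advancing time (a new reading comes with each control period).
- get_image(name): name is "scene" or "top"; returns a dict with "frame" (420x560x3 uint8, red, green, blue), "fx", "fy", "cx", "cy" (pixels), "xyz" and "rotation" of the camera in the world. Camera axes: x right, y down, z forward; pixel columns grow to the right and rows downward; lengths in m; the calibration is good to about 2 mm. A picture is of the moment at which its call begins. There is no depth.
- close_job(): hands the job in, once; it reports no verdict.
Trained networks look in a picture, given as the dict that the camera call returned (one of the last four; its "shot" number tells which), for a name from the list of things; names that differ only in an ending like _2 or _b are one class to them, and where a whole thing is asked for, a point or a joint stands for the part that bears it (a point fixed in the world has none). Each returns a list of dicts, best first, with "confidence" (0 to 1); they miss things now and then, are a little off and sometimes report something else, mostly with a low value. They report only what shows in the picture. A call takes as long as a camera call. They do not tell look-alikes from the thing itself.
- silhouettes(target, picture): "pixels" (420x560 bool, what is visible of it) and "box" ([centre column, centre row, width, height] in pixels, round what is visible of it).
The state is a dict: "time_s": time; "q": joint angles; "qvel": joint speeds; "joint_efforts": joint torques, N m; "position": TCP position; "tool_rot": TCP orientation; "ft_force": force on the tool from outside, world axes, zero at the start; "wrist_torque": the same for the moment, N m; "grip_width": finger opening in m.
Only numpy, scipy, OpenCV 4.12 (cv2) and the standard library are available. Lean on these libraries where they do the work, as an engineer would, in place of code of your own. Each camera call takes 0.05 s, during which the arm holds its last target.

TASK

Let just one of the blue-banded cartons out of its roller lane: with a fingertip press the yellow paddle of that lane's rocking lever right down, and keep it down until the front carton has rolled out under the lifted gate and come to rest against the end stop. Then let the lever up again, so that the gate is shut and the next cartons move up behind it. Press only the paddle: do not touch or lift any carton or the gate, and leave the other lane and everything else on the bench as it is.

Things in the scene. Friction and masses are not known exactly. Their poses are not given: they have to be found in the camera images.
- lane_blue: fixed roller lane with the three BLUE-banded cartons: aluminium rails, steel rollers, 420 mm long (x), 150 mm wide. Origin: on the bench under its middle; x points level up the lane, away from the robot. It slopes 6 degrees down towards -x to an end stop (face at x = -210 mm). A lever rocks on a shaft held by two grey uprights, 173 mm above the bench at x = -21 mm.
- lever_blue (a joint): rocking release lever of the blue lane, rad: 0 at rest (gate shut), 0.33 = paddle fully down. Pressing first sets a sprung rubber foot on the second carton, holding back the queue; from about 0.25 on the red gate at the near end is clear and the front carton rolls out by itself in about a second. It springs back to 0 when let go, and the queue then rolls up to the gate.
- paddle_blue (a point): middle of the top of the blue lane's ribbed yellow paddle, at the lever's far end: 62 mm along the lane by 46 mm, nearly level, 209 mm above the bench at rest: the place to press. It goes down about 43 mm, almost straight, to a firm stop; about 2 N at first, 5 N near the bottom. The point moves with the lever.
- gatelip_blue (a point): middle of the lower lip of the red gate blade at the near end of the blue lane's lever, 64 mm wide, 60 mm high, 4 mm thick; at rest it hangs 20 mm below the top of the front carton, just in front of it; it rises with the lever. Not to be touched.
- lane_green: the other lane, of the same make and size, with the three GREEN-banded cartons; origin and axes as for the blue lane. Which lane stands left and which right varies.
- lever_green (a joint): release lever of the green lane, rad, as lever_blue; to be left alone.
- blue1: the front carton in the blue lane at the start: brown cardboard, 90 mm along the lane (x), 70 mm wide, 55 mm high, about 0.26 kg, with two blue bands round it, tilted 6 degrees on the rollers; origin at the centre of its underside. In its lane's frame it starts at x = -44 mm (against the gate); resting on the end stop it is at x = -165 mm.
- blue2: the second carton in the blue lane at the start: brown cardboard, 90 mm along the lane (x), 70 mm wide, 55 mm high, about 0.26 kg, with two blue bands round it, tilted 6 degrees on the rollers; origin at the centre of its underside. In its lane's frame it starts at x = 46 mm; moved up one place it is 90 mm nearer the gate.
- blue3: the third carton in the blue lane at the start: brown cardboard, 90 mm along the lane (x), 70 mm wide, 55 mm high, about 0.26 kg, with two blue bands round it, tilted 6 degrees on the rollers; origin at the centre of its underside. In its lane's frame it starts at x = 135 mm; moved up one place it is 90 mm nearer the gate.
- green1: the front carton in the green lane at the start: brown cardboard, 90 mm along the lane (x), 70 mm wide, 55 mm high, about 0.26 kg, with two green bands round it, tilted 6 degrees on the rollers; origin at the centre of its underside. In its lane's frame it starts at x = -44 mm (against the gate); resting on the end stop it is at x = -165 mm.
- green2: the second carton in the green lane at the start: brown cardboard, 90 mm along the lane (x), 70 mm wide, 55 mm high, about 0.26 kg, with two green bands round it, tilted 6 degrees on the rollers; origin at the centre of its underside. In its lane's frame it starts at x = 46 mm; moved up one place it is 90 mm nearer the gate.
- green3: the third carton in the green lane at the start: brown cardboard, 90 mm along the lane (x), 70 mm wide, 55 mm high, about 0.26 kg, with two green bands round it, tilted 6 degrees on the rollers; origin at the centre of its underside. In its lane's frame it starts at x = 135 mm; moved up one place it is 90 mm nearer the gate.
- oil_filter: bystander: white spin-on oil filter, 66 mm across, 80 mm high, standing between the lanes; origin at its foot.
- tape_roll: bystander: roll of brown packing tape, 100 mm across, 48 mm high, lying flat; origin at its foot.
- spray_can: bystander: spray can with red cap, 60 mm across, 155 mm high; origin at its foot.
- mug: bystander: white mug, 80 mm across, 92 mm high; origin at its foot.
- wrench: bystander: steel wrench, 170 mm long, lying flat.
- box_knife: bystander: orange box knife, 130 mm long, lying flat.
Things that resemble listed ones, but are neither listed nor needed, are in the scene too. Leave any turquoise look-alike of the blue3 alone.

How it is judged:
By the outcome, as a careful person would: the job done as asked, in the order asked, and still so for the second after the job is handed in, with the robot touching nothing.
It also fails if it takes over 32 s, if anything falls off the work surface, if the arm or the gripper's body presses on something with over 40 N, if the wrist force passes 120 N, or if a joint passes its speed limit or range.

## Working session

There is one attempt and no reset: what is moved stays moved. The work goes in short steps, Python scripts to look and compute and a shell command to move; the robot and the scene stay as the last step left them, time stands still between calls to the robot, and variables do not carry over. Pictures are saved under pics/ and viewed, and the job is handed in when it is done.

```bash
mkdir -p pics
python3 - <<'E'
from rig import *
import cv2,numpy as np
s=observe();print(s['time_s'],s['position'],s['tool_rot'],s['ft_force'],s['grip_width'])
for n in("scene","top"):
    p=get_image(n);cv2.imwrite(f"pics/{n}0.png",p['frame'][:,:,::-1])
    print(n,p['fx'],p['fy'],p['cx'],p['cy'],p['xyz'],np.round(p['rotation'],4).tolist())
    for t in("paddle_blue","lane_blue","blue1","gatelip_blue"):
        for d in silhouettes(t,p)[:4]:
            ys,xs=np.nonzero(d['pixels'])
            print(t,round(d['confidence'],2),d['box'],xs.mean().round(1),ys.mean().round(1))
E
```

```text
0.0 [0.1533365  0.52789272 0.23069949] [[-9.60272424e-01  2.79063345e-01 -7.22072618e-04]
 [ 2.79064080e-01  9.60271614e-01 -1.29082551e-03]
 [ 3.33163755e-04 -1.44104867e-03 -9.99998906e-01]] [-0.14136042 -0.11829652 -0.44933831] 0.08528981966884734
scene 474.50539975967257 474.50539975967257 274.4617948034299 202.28655119450707 [1.35398164 0.6356095  1.00031643] [[-0.6092, 0.5087, -0.6084], [0.793, 0.3964, -0.4627], [0.0058, -0.7643, -0.6448]]
paddle_blue 0.66 [324.3, 207.7, 70.4, 38.6] 322.0 208.7
lane_blue 0.88 [322.7, 245.5, 126.2, 122.6] 325.4 233.8
lane_blue 0.28 [245.3, 164.2, 33.1, 16.7] 245.9 161.4
blue1 0.82 [318.1, 233.8, 36.5, 38.3] 320.9 230.3
blue1 0.79 [294.0, 245.8, 46.3, 43.0] 293.3 245.8
blue1 0.69 [244.0, 232.7, 38.0, 30.3] 242.7 232.9
blue1 0.63 [337.9, 216.8, 31.9, 34.3] 338.9 215.7
gatelip_blue 0.67 [323.2, 206.9, 68.0, 37.4] 323.5 208.2
top 496.2489294636927 496.2489294636927 276.13744105253915 205.70164380038688 [ 0.44908447 -0.00286844  1.54555067] [[0.003, -0.9993, 0.0373], [-1.0, -0.0033, -0.0076], [0.0077, -0.0373, -0.9993]]
paddle_blue 0.57 [212.9, 197.5, 23.4, 87.8] 213.5 194.3
lane_blue 0.81 [219.8, 209.6, 60.9, 150.1] 216.2 213.4
blue1 0.94 [222.8, 157.1, 27.7, 33.8] 223.3 155.5
blue1 0.77 [213.2, 223.2, 31.1, 33.7] 214.8 223.7
blue1 0.68 [215.1, 192.1, 22.4, 31.1] 218.3 191.5
blue1 0.67 [288.4, 172.8, 35.4, 30.9] 288.3 172.5
gatelip_blue 0.78 [211.6, 197.6, 27.0, 89.0] 213.3 194.9
gatelip_blue 0.59 [213.6, 223.6, 27.3, 30.1] 215.6 225.1
```

View pics/scene0.png

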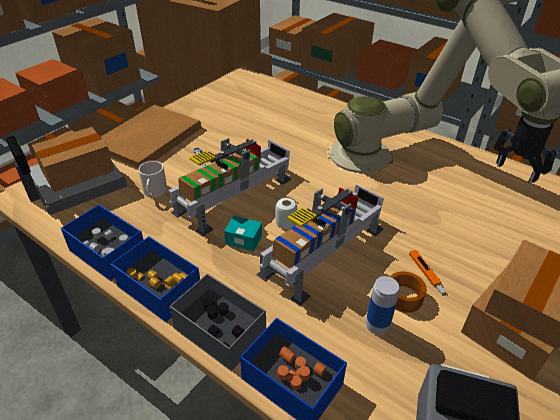

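View pics/top0.png

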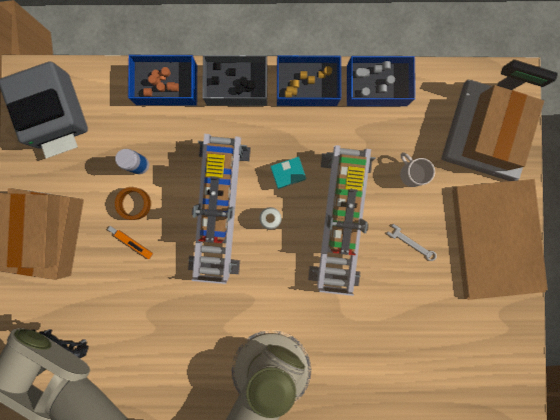

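The top view shows the blue lane on the left, with its paddle at about (215,165). In the scene view that paddle is at about (302,216). The turquoise look-alike box stands between the lanes. Next I locate the yellow paddle.

```bash
cat > h.py <<'E'
from rig import *
import cv2,numpy as np
def ray(p,u,v):
    d=np.array(p['rotation'])@np.array([(u-p['cx'])/p['fx'],(v-p['cy'])/p['fy'],1]);return np.array(p['xyz']),d
def atz(p,u,v,z):
    o,d=ray(p,u,v);return o+d*(z-o[2])/d[2]
def proj(p,X):
    c=np.array(p['rotation']).T@(np.array(X)-p['xyz']);return p['fx']*c[0]/c[2]+p['cx'],p['fy']*c[1]/c[2]+p['cy']
def yellow(p,box):
    f=p['frame'];h=cv2.cvtColor(f,cv2.COLOR_RGB2HSV)
    m=(cv2.inRange(h,(22,130,60),(35,255,255))>0);x0,y0,x1,y1=box
    k=np.zeros_like(m);k[y0:y1,x0:x1]=1;m&=k
    m=cv2.morphologyEx(m.astype(np.uint8),cv2.MORPH_CLOSE,np.ones((3,3)))
    n,l,st,c=cv2.connectedComponentsWithStats(m);i=1+st[1:,4].argmax();return l==i
def big(p,box,k,name):
    x0,y0,x1,y1=box;cv2.imwrite(name,cv2.resize(p['frame'][y0:y1,x0:x1,::-1],None,fx=k,fy=k,interpolation=cv2.INTER_CUBIC))
E
python3 - <<'E'
from h import *
t=get_image("top");s=get_image("scene")
P=[]
for p,b in((t,(195,140,240,190)),(s,(270,195,330,235))):
    m=yellow(p,b);ys,xs=np.nonzero(m);r=cv2.minAreaRect(np.c_[xs,ys].astype(np.float32));bx=cv2.boxPoints(r)
    print(len(xs),xs.mean(),ys.mean(),r);print(np.round([atz(p,*c,.209) for c in bx],4).tolist());P.append(ray(p,*r[0]));print(atz(p,*r[0],.209))
(o1,d1),(o2,d2)=P
a=np.linalg.lstsq(np.c_[d1,-d2],o2-o1,rcond=None)[0];print(o1+a[0]*d1,o2+a[1]*d2)
m=silhouettes("lane_blue",t)[0]['pixels'];ys,xs=np.nonzero(m);print(cv2.minAreaRect(np.c_[xs,ys].astype(np.float32)))
big(t,(170,120,260,300),3,"pics/t1.png");big(s,(250,170,390,310),4,"pics/s1.png")
E
```

```text
403 214.6178660049628 165.1985111662531 ((214.61477661132812, 165.23773193359375), (17.745004653930664, 22.81500816345215), 5.194429397583008)
[[0.5791, 0.1799, 0.209], [0.6407, 0.1748, 0.209], [0.6365, 0.1271, 0.209], [0.5749, 0.1322, 0.209]]
[0.60776301 0.15351586 0.209     ]
319 301.62068965517244 216.47648902821317 ((301.6348571777344, 216.41575622558594), (15.58197021484375, 25.863948822021484), 57.9946174621582)
[[0.633, 0.1256, 0.209], [0.5555, 0.1388, 0.209], [0.5851, 0.1841, 0.209], [0.6593, 0.1698, 0.209]]
[0.60910309 0.15477801 0.209     ]
[0.60793203 0.15368244 0.20757635] [0.60777094 0.15391808 0.2075848 ]
((218.4025421142578, 208.86380004882812), (52.36617660522461, 147.52142333984375), 5.325740814208984)
```

View pics/t1.png

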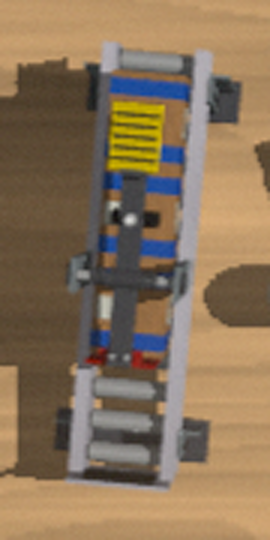

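View pics/s1.png

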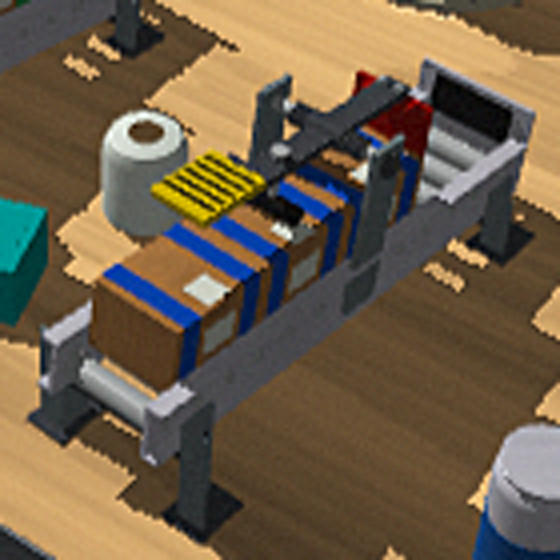

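The two views agree on the paddle at about (0.608, 0.154, 0.208), with the lane yawed −4.7°. I close the fingers and travel above it, turning so the jaw axis lies along the lane.

```bash
python3 -m crank '{"slide":[[-0.02,-0.01,-0.02],[-0.06,-0.026,-0.04],[-0.10,-0.043,-0.05],[-0.14,-0.06,-0.05],[-0.18,-0.077,-0.05],[-0.22,-0.094,-0.05],[-0.25,-0.107,-0.05],[-0.27,-0.116,-0.05]],"roll":[0.05,0.15,0.25,0.35,0.45,0.55,0.65,0.685],"grip":[0,0,0,0,0,0,0,0]}' 20
python3 - <<'E'
from h import *
s=observe();R=np.array(s['tool_rot']);print(s['position'],R.round(4).tolist(),s['q'].round(1) if hasattr(s['q'],'round') else s['q'])
print("slide",R.T@(np.array([.608,.1537,.25])-s['position']),"roll",np.degrees(np.arctan2(R[1,1],R[0,1]))+4.7)
E
```

```text
time_s: 1.45
position: [0.382, 0.3398, 0.2813]
tool_rot: [[-0.563, 0.827, 0.0], [0.827, 0.563, -0.0], [-0.0, 0.0, -1.0]]
ft_force: [-0.4, -0.2, -0.3]
grip_width: 0.0002
[0.38200068 0.33981386 0.28129852] [[-0.5629, 0.8265, 0.0002], [0.8265, 0.5629, -0.0002], [-0.0002, 0.0001, -1.0]] [28.4 16.  74.7 -0.  89.2 -5.9]
slide [-0.2810314   0.0820411   0.03137316] roll 38.954076403718055
```

```bash
python3 -m crank '{"slide":[[-0.03,0.009,0],[-0.075,0.022,0],[-0.12,0.035,0],[-0.165,0.048,0],[-0.21,0.061,0],[-0.25,0.073,0.01],[-0.275,0.08,0.02],[-0.281,0.082,0.03]],"roll":[0.08,0.2,0.32,0.42,0.52,0.6,0.66,0.68],"grip":[0,0,0,0,0,0,0,0]}'
python3 - <<'E'
from h import *
t=get_image("top");s=get_image("scene")
o=observe();print(o['position'],np.round(o['tool_rot'],3).tolist(),o['q'])
for p in(t,s):print(proj(p,o['position']),proj(p,[.608,.1537,.2085]))
big(t,(170,120,260,300),3,"pics/t2.png");big(s,(250,150,390,290),4,"pics/s2.png")
E
```

```text
time_s: 2.25
position: [0.609, 0.1542, 0.25]
tool_rot: [[0.081, 0.997, -0.001], [0.997, -0.081, -0.0], [-0.0, -0.001, -1.0]]
ft_force: [0.0, 0.4, 0.4]
grip_width: 0.0003
[0.60703501 0.15603648 0.24942051] [[0.078, 0.997, -0.003], [0.997, -0.078, -0.0], [-0.0, -0.003, -1.0]] [3.60663380e+00 2.92718232e+01 5.88906743e+01 9.18496848e-03
 9.20357263e+01 8.05747217e+00]
(np.float64(211.85629643576175), np.float64(163.67865234028187)) (np.float64(214.56873642676788), np.float64(165.1720541256925))
(np.float64(303.2485495734563), np.float64(203.86729779648604)) (np.float64(301.52649258952385), np.float64(216.15572535227426))
```

View pics/s2.png

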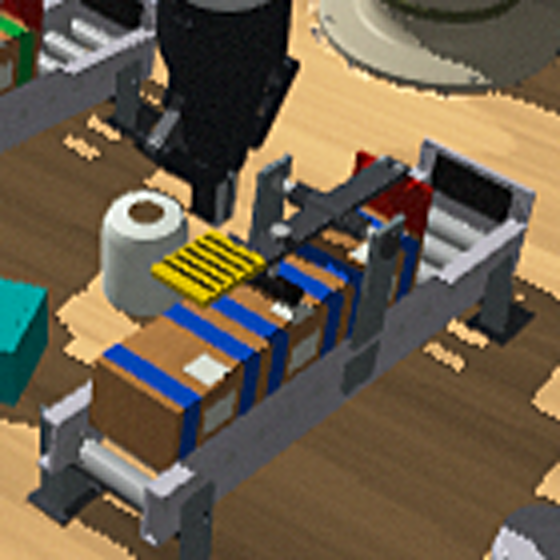

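The fingertip is at crop (212,215), above the paddle. It matches the projected TCP at (303,204). I press down.

```bash
python3 -m crank '{"slide":[[0,0,0.01],[0,0,0.02],[0,0,0.03],[0,0,0.04],[0,0,0.045],[0,0,0.05],[0,0,0.055],[0,0,0.06]],"roll":[0,0,0,0,0,0,0,0],"grip":[0,0,0,0,0,0,0,0]}'
python3 - <<'E'
from h import *
s=get_image("scene")
o=observe();print(o['position'],o['ft_force'])
big(s,(250,150,390,290),4,"pics/s3.png")
E
```

```text
time_s: 3.15
position: [0.6079, 0.1564, 0.1917]
tool_rot: [[0.077, 0.997, 0.002], [0.997, -0.077, 0.0], [0.0, 0.002, -1.0]]
ft_force: [3.2, -0.4, 3.9]
grip_width: 0.0004
[0.60752234 0.15638019 0.19068696] [3.46646942 0.30990875 2.35004187]
```

View pics/s3.png

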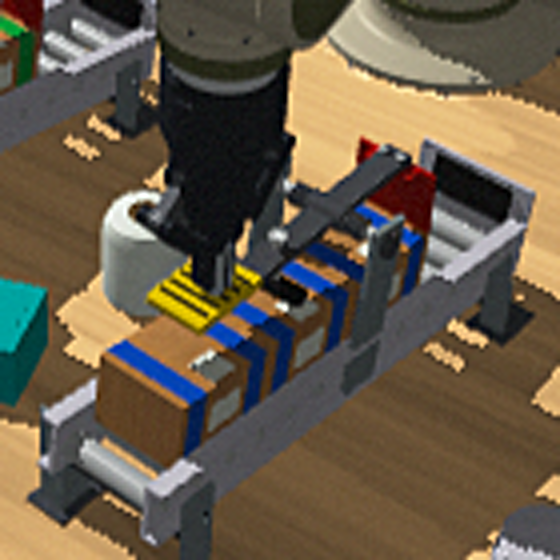

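The tip is on the paddle and the lever is moving, with the gate at crop (395,180) starting to rise. I press on to the stop.

```bash
python3 -m crank '{"slide":[[0,0,0.006],[0,0,0.012],[0,0,0.018],[0,0,0.022],[0,0,0.025],[0,0,0.027],[0,0,0.028],[0,0,0.028]],"roll":[0,0,0,0,0,0,0,0],"grip":[0,0,0,0,0,0,0,0]}'
python3 - <<'E'
from h import *
s=get_image("scene")
o=observe();print(o['position'],o['ft_force'])
big(s,(250,150,390,290),4,"pics/s4.png")
E
```

```text
time_s: 4.0
position: [0.6078, 0.1564, 0.1665]
tool_rot: [[0.077, 0.997, 0.004], [0.997, -0.077, -0.0], [0.0, 0.004, -1.0]]
ft_force: [-2.3, -1.7, 23.3]
grip_width: -0.0001
[0.6077997  0.15641292 0.1665215 ] [-1.58204663 -1.46060871 23.05846961]
```

View pics/s4.png

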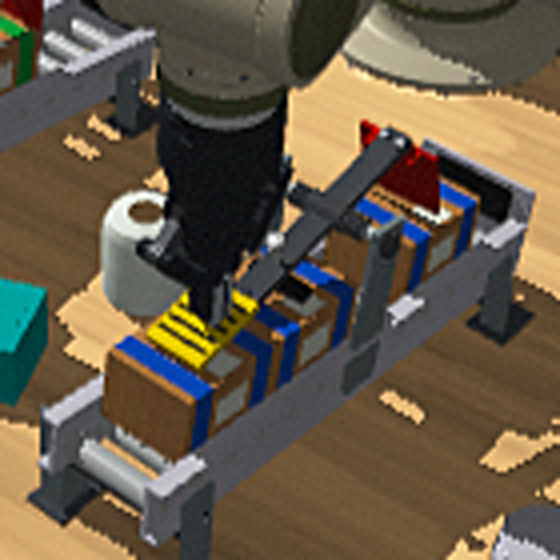

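The lever is at its stop with 23 N on the tip. The front carton is rolling out and the second is held. I hold the lever down.

```bash
python3 -m crank '{"slide":[[0,0,0],[0,0,0],[0,0,0],[0,0,0],[0,0,0],[0,0,0],[0,0,0],[0,0,0]],"roll":[0,0,0,0,0,0,0,0],"grip":[0,0,0,0,0,0,0,0]}'
python3 - <<'E'
from h import *
s=get_image("scene");t=get_image("top")
o=observe();print(o['position'],o['ft_force'])
big(s,(250,150,390,290),4,"pics/s5.png");big(t,(170,120,260,300),3,"pics/t5.png")
E
```

```text
time_s: 4.85
position: [0.6078, 0.1564, 0.1665]
tool_rot: [[0.077, 0.997, 0.005], [0.997, -0.077, -0.0], [0.0, 0.005, -1.0]]
ft_force: [-2.1, -0.9, 22.2]
grip_width: -0.0
[0.60781382 0.1563823  0.16651964] [-2.44085007 -0.81126901 24.14407655]
```

View pics/s5.png

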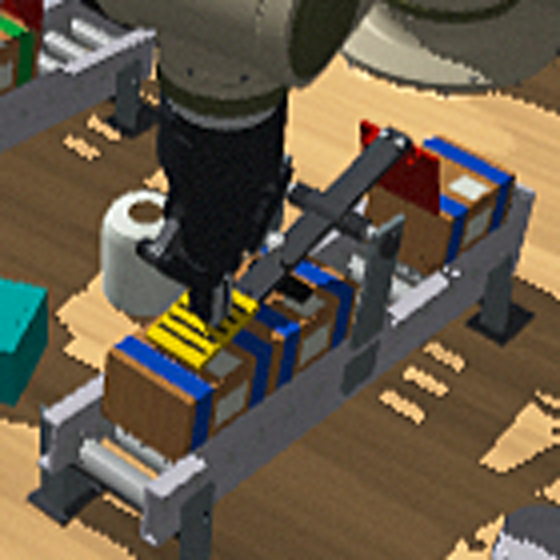

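```bash
python3 -m crank '{"slide":[[0,0,0],[0,0,0],[0,0,0],[0,0,0],[0,0,0],[0,0,0],[0,0,0],[0,0,0]],"roll":[0,0,0,0,0,0,0,0],"grip":[0,0,0,0,0,0,0,0]}'
python3 - <<'E'
from h import *
s=get_image("scene")
big(s,(250,150,390,290),4,"pics/s6.png")
a=cv2.imread("pics/s5.png").astype(int);b=cv2.imread("pics/s6.png").astype(int);print((abs(a-b).max(2)>40).sum())
E
```

```text
time_s: 5.75
position: [0.6078, 0.1564, 0.1665]
tool_rot: [[0.077, 0.997, 0.005], [0.997, -0.077, -0.0], [0.0, 0.005, -1.0]]
ft_force: [-1.9, -1.5, 23.0]
grip_width: 0.0001
12
```

View pics/s6.png

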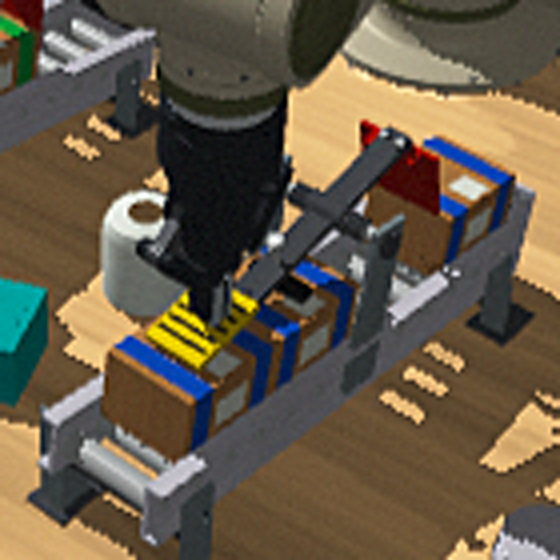

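Two pictures 0.9 s apart are identical. The front carton rests on the end stop at crop (470,190), and cartons 2 and 3 are held back. I let the lever up smoothly.

```bash
python3 -m crank '{"slide":[[0,0,-0.008],[0,0,-0.018],[0,0,-0.028],[0,0,-0.038],[0,0,-0.048],[0,0,-0.06],[0,0,-0.08],[0,0,-0.1]],"roll":[0,0,0,0,0,0,0,0],"grip":[0,0,0,0,0,0,0,0]}'
python3 -m crank '{"slide":[[0,0,-0.02],[0,0,-0.03],[0,0,-0.03],[0,0,-0.03],[0,0,-0.03],[0,0,-0.03],[0,0,-0.03],[0,0,-0.03]],"roll":[0,0,0,0,0,0,0,0],"grip":[0,0,0,0,0,0,0,0]}'
python3 - <<'E'
from h import *
s=get_image("scene");t=get_image("top")
print(observe()['ft_force'])
big(s,(250,150,390,290),4,"pics/s7.png");big(t,(110,110,390,310),2.8,"pics/t7.png")
E
```

```text
time_s: 6.6
position: [0.6071, 0.1564, 0.264]
tool_rot: [[0.077, 0.997, -0.001], [0.997, -0.077, -0.0], [-0.0, -0.001, -1.0]]
ft_force: [0.1, 0.7, 0.2]
grip_width: 0.0001
time_s: 7.4
position: [0.6072, 0.1565, 0.2931]
tool_rot: [[0.077, 0.997, -0.0], [0.997, -0.077, -0.0], [-0.0, -0.0, -1.0]]
ft_force: [0.6, 0.4, 0.2]
grip_width: 0.0002
[ 0.19968381  0.45290957 -0.52145642]
```

View pics/s7.png

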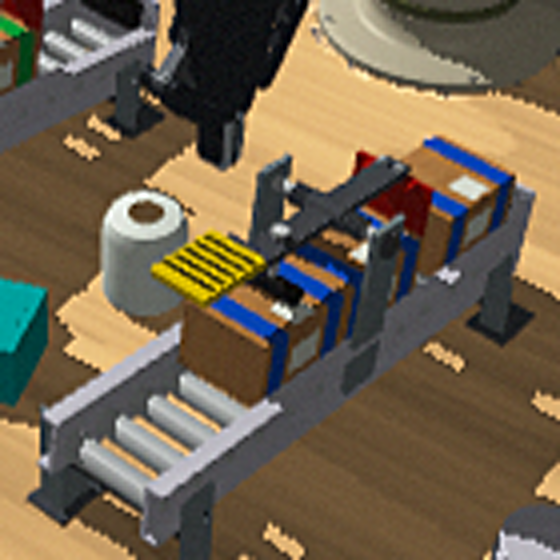

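View pics/t7.png

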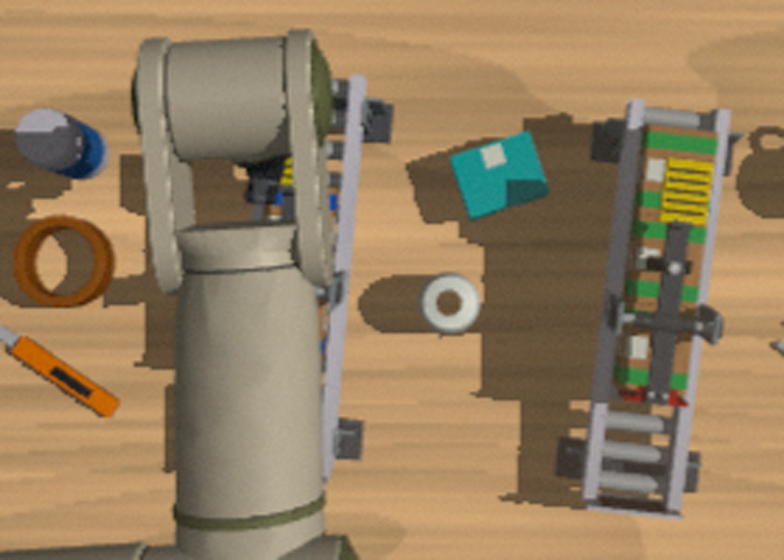

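The lever is back up with the gate shut, and cartons 2 and 3 have moved up one place. One more wait will confirm that everything has settled.

```bash
python3 -m crank '{"slide":[[0,0,0],[0,0,0],[0,0,0],[0,0,0],[0,0,0],[0,0,0],[0,0,0],[0,0,0]],"roll":[0,0,0,0,0,0,0,0],"grip":[0,0,0,0,0,0,0,0]}'
python3 - <<'E'
from h import *
s=get_image("scene")
big(s,(250,150,390,290),4,"pics/s8.png")
a=cv2.imread("pics/s7.png").astype(int);b=cv2.imread("pics/s8.png").astype(int);d=(abs(a-b).max(2)>40);print(d.sum())
m=yellow(s,(270,195,330,235));ys,xs=np.nonzero(m);print(xs.mean(),ys.mean())
if d.sum()<100: close_job();print("closed")
E
```

```text
time_s: 8.3
position: [0.6073, 0.1565, 0.2933]
tool_rot: [[0.077, 0.997, 0.0], [0.997, -0.077, 0.0], [0.0, 0.0, -1.0]]
ft_force: [0.6, -0.0, -0.6]
grip_width: 0.0
45
301.64396284829724 216.4922600619195
the job is handed in; nothing more can be done
closed
```

One blue-banded carton is out of its lane, and I handed the job in at about 8.4 s.

- **Press:** With the closed fingertips I pressed the blue lane's paddle down to its stop, with about 23 N on the tip. I held it there until the front carton lay still against the end stop; two pictures 0.9 s apart were the same.
- **Release:** I then let the lever up and raised the fingers clear, to about 85 mm above the paddle.
- **Last checks:** The paddle is back at its rest position to within 0.1 pixel. The gate is shut, and cartons 2 and 3 have moved up one place behind it. The final pictures, 0.9 s apart, showed no movement, and the force on the tool was close to zero.
- **Rest of the bench:** The green lane, turquoise box, oil filter and nearby bystanders look unchanged in the last top view. The arm hid most of the blue lane from the top camera then, so its end state was checked only in the scene view. I did not check the wrench and mug afterwards.

The fingertip pressed about 3 mm to the side of the paddle's middle, but well within its edges. No check failed or disagreed.

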